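# Turn the thread carousel to the broad cone

## Robot

A 6-joint arm with a two-finger parallel gripper is mounted at the origin on the work surface. World frame = base frame: x ahead of the robot, y to its left, z up, the work surface at z = 0. Lengths are in m, angles in rad, forces in N, time in s.
With the tool pointing down it reaches from about 0.25 to 0.725 m from the base axis. Payload 4 kg.
Tool frame: the origin (TCP) lies at the very end of the fingers, on their centre line; the grasp point (between the pads) lies robot.grip_point_offset behind it (robot.grip_point_offset is the distance from the TCP to the grasp point, in m); x points along the fingers, z is the direction in which the jaws open and shut, and the axes are right-handed (so a half turn about x gives the same grasp; the last joint's range is limited). The gripper opens to 85 mm and grips with 20 to 120 N. Pads are 22 mm wide; open, the fingers measure 114 mm over their backs; the gripper's body (76 mm by 85 mm) begins 54 mm behind the grasp point. The pads swing forward as they close: fully open they stand 13 mm farther back than shut.
Start: joints at [-1.334, 0.241, 0.005, 1.335, 0, 1.571], TCP at [0.117, -0.486, 0.231] pointing down, gripper open.
Joint ranges: [-2.72, 2.72], [-1.05, 1.87], [-1.09, 1.28], [-1.99, 2.15], [-1.42, 1.44], [-3.14, 3.14]. Speed limits (rad/s): [2.79, 2.79, 3.14, 3.14, 3.14, 3.14].

## Interface

Orientations are given as a rotation vector (axis times angle).
In Python, from workcell import robot, eyes, order gives the robot as it stands.
- The arm moves only by the tool servo_tool, never from a script. Its arguments are lists of equal length, an entry for each row: "xyz": the shift along the world's x, y, z in m, a list of three; "angular": the turn, a rotation vector about the world's x, y, z in rad, a list of three; "jaw": the opening, from -1 (shut) to 1 (fully open), so that 0 is half open. A call has 1 to 20 rows; each row is the pose to reach, as a shift and turn from the pose commanded when the call began; what a row does not reach only later rows make up. A row lasts 1/8 s, in which the tool goes at most 62.5 mm and 10.7 degrees, less where a joint would pass 70% of its speed; a pose out of reach is approached as far as the arm can. A call with a gripper value outside its range is refused whole. The fingers move at their own pace and stop on an object; "force" is the grip in N (left out, the last holds). Time passes only in rows, so rows that repeat a pose let the fingers close. It gives the time, the measured TCP pose, the force and the opening at its end, in the units of the state.
- robot.get_state(): the state, without advancing time (a new reading comes with each control period).
- eyes.grab_frame(name): name is "scene" or "top" or "wrist"; returns (picture, depth): 420x560x3 uint8, red, green, blue; 420x560 float32, m along the optical axis (not along the pixel's ray), 0 where there is no reading.
- eyes.camera_info(name): a dict with "intrinsics" (3x3 intrinsics, pixels), "extrinsics" (4x4, takes a point from world to camera coordinates); the wrist camera has in their place "T_tool_cam" (4x4, takes a point from camera to tool coordinates, whose origin is the TCP and whose axes are the tool frame's). Camera axes: x right, y up, looking along -z (the intrinsics and any distortion apply to the point x, -y, -z); pixel columns grow to the right and rows downward; lengths in m; the calibration is good to about 2 mm. A picture is of the moment at which its call begins: read the wrist's pose just before it. camera_info takes no time and is no camera call.
- order.sign_off(): hands the job in, once; it reports no verdict.
The state is a dict: "time_s": time; "joint_pos": joint angles; "qvel": joint speeds; "tau": joint torques, N m; "ee_pos": TCP position; "tool_rot": TCP orientation; "force": force on the tool from outside, world axes, zero at the start; "ft_torque": the same for the moment, N m; "opening": finger opening in m.
Only numpy, scipy, OpenCV 4.12 (cv2) and the standard library are available. Lean on these libraries where they do the work, as an engineer would, in place of code of your own. Each camera call takes 0.05 s, during which the arm holds its last target.

## Task

Gently push the thread carousel round by its rim or the upright wooden rim pegs, using the fingertips or outside of the fingers, until the one broad thread cone stands at the front, squarely in line with the steel pointer on the stand, then back off and leave it at rest. Do not touch the cone or the three narrow spools: they must stay standing on their pins, and the pin box, wooden clapper and jar stay where they are.

Things in the scene. Friction and masses are not known exactly. Their poses are not given: they have to be found in the camera images.
- stand: Fixed dark steel stand of the carousel, a disc 190 mm across and 18 mm high under the turntable. Origin on the turning axis at the bench top; z up. Its -x axis is the front, where the pointer sticks out. Its place and yaw vary.
- pointer_tip (a point): Tip of the flat dark steel pointer (16 mm wide, 6 mm high, lying on the bench) that sticks out from under the turntable at the front of the stand; the tip lies 176 mm horizontally from the turning axis, 6 mm above the bench, and the pointer lies on the line from axis to tip.
- turntable: Round wooden turntable, 244 mm across, its plate from 24 to 36 mm above the bench. Turns both ways, over a full turn, about the stand's axis against light friction (about 1 N at the rim); stops when the push ends. Four steel pins (8 mm thick, 50 mm tall), 60 mm from the axis, 90 degrees apart, carry the cone and spools. Origin on the axis at the bench top; z up; turns with the plate.
- peg (a point): Centre of the top of one of six identical upright round wooden push pegs on the turntable's rim: 12 mm thick, from 36 to 81 mm above the bench, 112 mm from the axis. The other five follow every 60 degrees round the axis.
- cone: The broad cone of natural thread to be brought to the front: 58 mm across at the foot, 32 mm at the top, 62 mm tall, hollow, standing loosely on one of the four pins (play of a few mm). Origin at the centre of its foot, 36 mm above the bench; z up. Which pin it stands on varies.
- spool_a: One of three identical narrow straight spools of the same natural thread, 27 mm across and 46 mm tall, loose on one of the other pins. Origin at the centre of its foot, 36 mm above the bench; z up.
- spool_b: One of three identical narrow straight spools of the same natural thread, 27 mm across and 46 mm tall, loose on one of the other pins. Origin at the centre of its foot, 36 mm above the bench; z up.
- spool_c: One of three identical narrow straight spools of the same natural thread, 27 mm across and 46 mm tall, loose on one of the other pins. Origin at the centre of its foot, 36 mm above the bench; z up.
- pin_box: Bystander: open square plastic box for pins, 85 by 85 by 45 mm high, loose on the bench beside the carousel. Origin at the centre of its underside.
- clapper: Bystander: plain wooden clapper (pressing block) 170 by 55 by 36 mm high, loose on the bench. Origin at the centre of its underside, long side along its x.
- button_jar: Bystander: closed glass jar 60 mm across and 75 mm tall, loose on the bench. Origin at the centre of its underside.

How it is judged:
By the outcome, as a careful person would: the job done as asked, in the order asked, and still so for the second after the job is handed in, with the robot touching nothing.
It also fails if it takes over 58 s, if anything falls off the work surface, if the arm or the gripper's body presses on something with over 40 N, if the wrist force passes 120 N, or if a joint passes its speed limit or range.

## Working session

There is one attempt and no reset: what is moved stays moved. The work goes in short steps, Python scripts to look and compute and a tool call to move; the robot and the scene stay as the last step left them, time stands still between calls to the robot, and variables do not carry over. Pictures are saved under pics/ and viewed, and the job is handed in when it is done.

Besides the shell and the picture viewer there is one more tool, called after ">>>" as name(argument=value, ...) on one line, values as JSON. servo_tool: Moves the arm, as the interface text tells. Its arguments: {"type":"object","properties":{"xyz":{"type":"array","items":{"type":"array","items":{"type":"number"}}},"angular":{"type":"array","items":{"type":"array","items":{"type":"number"}}},"jaw":{"type":"array","items":{"type":"number"}},"force":{"type":"number"}},"required":["xyz","angular","jaw"]}

```bash
ls; mkdir -p pics; python3 - <<'E'
from workcell import robot, eyes, order
import cv2,numpy as np
s=robot.get_state();print({k:np.round(v,3) for k,v in s.items()}, robot.grip_point_offset)
for n in ["top","scene"]:
    p,d=eyes.grab_frame(n);cv2.imwrite(f"pics/{n}0.png",p[:,:,::-1]);np.save(f"{n}0.npy",d)
    i=eyes.camera_info(n);print(n,i)
E
```

```text
pics
{'time_s': np.float64(0.0), 'joint_pos': array([-1.334,  0.241,  0.004,  1.335, -0.   ,  1.571]), 'qvel': array([-0.   , -0.001, -0.002,  0.001,  0.001, -0.   ]), 'tau': array([-1.0000e-03, -3.7231e+01,  2.5241e+01,  1.7000e-02, -0.0000e+00,
        0.0000e+00]), 'ee_pos': array([ 0.117, -0.485,  0.23 ]), 'tool_rot': array([ 1.034,  1.314, -1.032]), 'force': array([ 0.047, -0.379,  0.744]), 'ft_torque': array([-0.002, -0.012,  0.048]), 'opening': np.float64(0.086)} 0.0187
top {'intrinsics': array([[426.63265344,   0.        , 274.12666028],
       [  0.        , 426.63265344, 211.57307978],
       [  0.        ,   0.        ,   1.        ]]), 'extrinsics': array([[-4.15879058e-03, -9.99991171e-01, -6.02723163e-04,
         1.26133779e-02],
       [ 9.86813804e-01, -4.20151268e-03,  1.61805017e-01,
        -5.50843005e-01],
       [-1.61806121e-01,  7.81376428e-05,  9.86822564e-01,
        -1.10060644e+00],
       [ 0.00000000e+00,  0.00000000e+00,  0.00000000e+00,
         1.00000000e+00]])}
scene {'intrinsics': array([[387.47470058,   0.        , 283.70586665],
       [  0.        , 387.47470058, 206.04946755],
       [  0.        ,   0.        ,   1.        ]]), 'extrinsics': array([[-0.36454177,  0.93110089, -0.01266633,  0.21108952],
       [-0.63127042, -0.23710776,  0.73842912,  0.26048157],
       [ 0.68454873,  0.27718414,  0.67421213, -1.32366975],
       [ 0.        ,  0.        ,  0.        ,  1.        ]])}
```

View pics/top0.png

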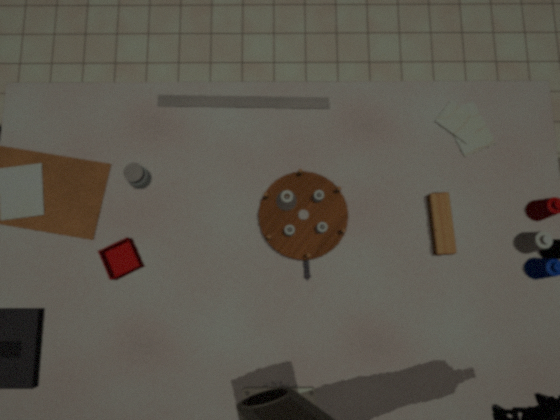

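View pics/scene0.png

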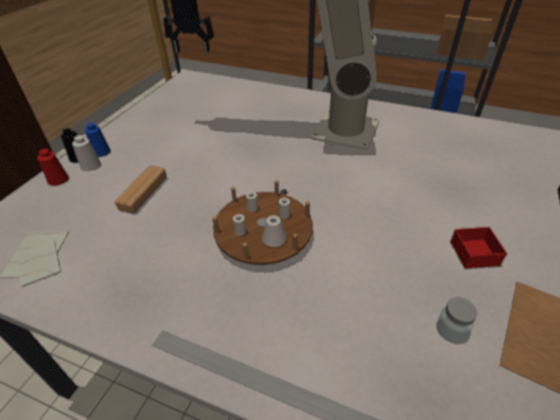

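```bash
cat > h.py <<'E'
import numpy as np,cv2
from workcell import robot, eyes, order
def W(n,uv,depth):
    i=eyes.camera_info(n);K=np.array(i["intrinsics"]);E=np.array(i["extrinsics"])
    uv=np.atleast_2d(uv).astype(float);depth=np.atleast_1d(depth)
    x=(uv[:,0]-K[0,2])/K[0,0]*depth;y=(uv[:,1]-K[1,2])/K[1,1]*depth
    return (np.c_[x,-y,-depth]-E[:3,3])@E[:3,:3]
def atz(n,uv,z):
    a=W(n,uv,[.5]*len(np.atleast_2d(uv)));b=W(n,uv,[1.]*len(a));t=(z-a[:,2])/(b[:,2]-a[:,2]);return a+(b-a)*t[:,None]
def cloud(n,d):
    v,u=np.mgrid[:420,:560];return W(n,np.c_[u.ravel(),v.ravel()],d.ravel()).reshape(420,560,3)
def proj(n,P):
    i=eyes.camera_info(n);K=np.array(i["intrinsics"]);E=np.array(i["extrinsics"])
    c=np.atleast_2d(P)@E[:3,:3].T+E[:3,3];return np.c_[K[0,0]*c[:,0]/-c[:,2]+K[0,2],K[1,1]*-c[:,1]/-c[:,2]+K[1,2]]
E
python3 - <<'E'
from h import *
d=np.load("top0.npy");c=cloud("top",d)
im=cv2.imread("pics/top0.png")
cr=im[160:290,240:370];cr=cv2.convertScaleAbs(cr,alpha=1.8);cv2.imwrite("pics/topz.png",cv2.resize(cr,None,fx=4.6,fy=4.6,interpolation=cv2.INTER_CUBIC))
R=c[150:290,240:370].reshape(-1,3)
for lo,hi in [(.026,.045),(.06,.078),(.078,.087),(.088,.11)]:
    m=(R[:,2]>lo)&(R[:,2]<hi);print(lo,hi,m.sum(),R[m].min(0),R[m].max(0),np.median(R[m],0))
Z=c[150:290,240:370,2];
for lo,hi in [(.055,.11)]:
    m=((Z>lo)&(Z<hi)).astype(np.uint8);n,l,st,ce=cv2.connectedComponentsWithStats(m)
    for k in range(1,n):
        print(st[k,4],ce[k]+[240,150],c[150:290,240:370][l==k].mean(0).round(4),Z[l==k].max())
E
```

```text
0.026 0.045 5495 [ 0.42418781 -0.18992659  0.02612915] [0.66631824 0.05144253 0.04481332] [ 0.5393717  -0.07116683  0.03566498]
0.06 0.078 168 [ 0.42720407 -0.1701345   0.06004353] [0.65725303 0.03686443 0.07792177] [ 0.56832079 -0.04050276  0.06848867]
0.078 0.087 330 [ 0.42949267 -0.17258874  0.07802121] [0.65913403 0.03665825 0.08696449] [ 0.51215417 -0.09402866  0.08144708]
0.088 0.11 120 [ 0.49574147 -0.03878329  0.08827494] [ 0.59901979 -0.00506388  0.10173676] [ 0.58045226 -0.02284127  0.09670144]
25 [300.08 171.4 ] [ 0.654  -0.0591  0.0738] 0.08456986516207907
26 [338.5 188.5] [ 0.6066 -0.1595  0.0761] 0.08594884543510116
251 [286.42231076 199.15537849] [ 0.5772 -0.0219  0.0832] 0.10173676073342905
96 [318.59375    195.26041667] [ 0.5883 -0.1065  0.078 ] 0.08771562272472795
22 [265.5        194.72727273] [0.5909 0.0328 0.0752] 0.08234145521545183
92 [321.81521739 226.89130435] [ 0.5046 -0.113   0.0788] 0.0877839557474739
90 [289.48888889 229.66666667] [ 0.4977 -0.0292  0.0791] 0.08993430136902981
22 [343.  230.5] [ 0.4953 -0.168   0.0761] 0.08408789690900532
21 [269.0952381  236.80952381] [0.4797 0.0236 0.0755] 0.08235637815026865
21 [308.19047619 254.85714286] [ 0.4327 -0.0766  0.0776] 0.08257082313587723
```

View pics/topz.png

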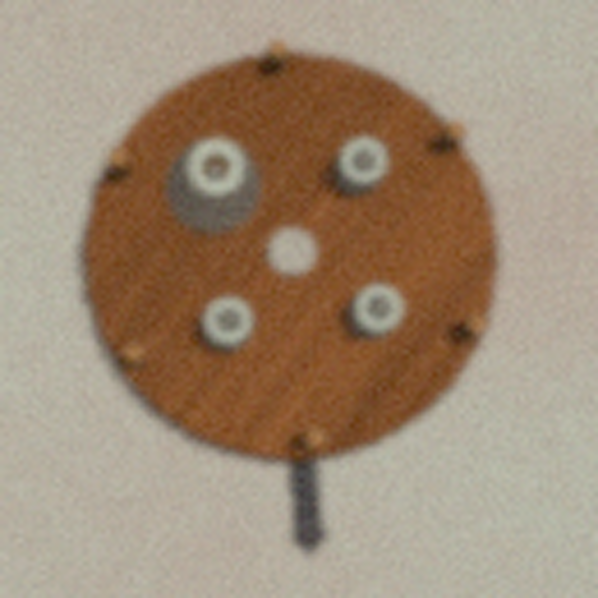

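```bash
cat >> h.py <<'E'
from scipy.optimize import least_squares
def measure(d,bgr,verbose=True,ctr=None):
    c=cloud("top",d)[140:300,230:380];Z=c[...,2]
    m=((Z>.055)&(Z<.11)).astype(np.uint8);n,l,st,ce=cv2.connectedComponentsWithStats(m)
    pegs=[];sp=[];cone=None
    for k in range(1,n):
        P=c[l==k]
        if st[k,4]<8: continue
        if st[k,4]<45: 
            T=P[P[:,2]>P[:,2].max()-.008];pegs.append(T.mean(0))
        elif st[k,4]<140: T=P[P[:,2]>.076];sp.append((T[:,:2].max(0)+T[:,:2].min(0))/2)
        elif P[:,2].max()>.092: T=P[P[:,2]>.092];cone=(T[:,:2].max(0)+T[:,:2].min(0))/2
    pegs=np.array(pegs);sp=np.array(sp)
    return pegs,sp,cone
E
python3 - <<'E'
from h import *
d=np.load("top0.npy");im=cv2.imread("pics/top0.png")
pegs,sp,cone=measure(d,im);print(pegs.round(4),sp.round(4),cone)
# disc fit by brown colour, at z=.036
hsv=cv2.cvtColor(im,cv2.COLOR_BGR2HSV);m=cv2.inRange(hsv,(0,90,20),(25,255,255));m[:140]=0;m[300:]=0;m[:,:240]=0;m[:,370:]=0
m=cv2.morphologyEx(m,cv2.MORPH_CLOSE,np.ones((5,5)))
cn=max(cv2.findContours(m,0,1)[0],key=cv2.contourArea);h=cv2.convexHull(cn)[:,0];P=atz("top",h,.033)
r=least_squares(lambda q:np.hypot(P[:,0]-q[0],P[:,1]-q[1])-q[2],[.54,-.07,.12],loss='soft_l1',f_scale=.002);print("disc",r.x)
def f(q):
    a=np.arctan2(pegs[:,1]-q[1],pegs[:,0]-q[0]);k=np.round((a-q[2])/(np.pi/3));t=q[2]+k*np.pi/3
    return (pegs[:,:2]-q[:2]-.112*np.c_[np.cos(t),np.sin(t)]).ravel()
for p0 in np.radians([0,20,40]):
    r=least_squares(f,[.543,-.068,p0]);print("peg",r.x[:2],np.degrees(r.x[2]),r.cost,r.fun.round(4))
A=sp.mean(0)
# pointer: dark pixels at z .006
g=cv2.cvtColor(im,cv2.COLOR_BGR2GRAY);sub=(g<55);sub[:259]=0;sub[282:]=0;sub[:,:295]=0;sub[:,320:]=0
v,u=np.nonzero(sub);print(len(v),u.min(),u.max(),v.max());Q=atz("top",np.c_[u,v],.006);print(Q.mean(0),Q.min(0),Q.max(0))
for vv in range(256,284): print(vv,g[vv,298:318])
E
```

```text
[[ 0.6549 -0.0594  0.0807]
 [ 0.6076 -0.1603  0.0811]
 [ 0.5919  0.0327  0.0801]
 [ 0.4964 -0.1687  0.0806]
 [ 0.4805  0.0238  0.0797]
 [ 0.4327 -0.0772  0.0802]] [[ 0.5899 -0.1071]
 [ 0.5052 -0.1136]
 [ 0.4991 -0.0293]] [ 0.58212387 -0.02310884]
disc [ 0.54442083 -0.06710863  0.12066109]
peg [ 0.54398798 -0.06818384] 4.608838750547456 8.297238282216777e-07 [-0.0008 -0.0003 -0.      0.0001 -0.0002 -0.0003  0.0005  0.0007  0.0001
 -0.0002  0.0004  0.    ]
peg [ 0.54398798 -0.06818384] 4.60884291338274 8.297238283854764e-07 [-0.0008 -0.0003 -0.      0.0001 -0.0002 -0.0003  0.0005  0.0007  0.0001
 -0.0002  0.0004  0.    ]
peg [ 0.54398798 -0.06818384] 64.6088390583368 8.297238282202333e-07 [-0.0008 -0.0003 -0.      0.0001 -0.0002 -0.0003  0.0005  0.0007  0.0001
 -0.0002  0.0004  0.    ]
91 297 309 278
[ 0.40260728 -0.07487382  0.006     ] [ 0.37460266 -0.08352386  0.006     ] [ 0.42591879 -0.05154717  0.006     ]
256 [56 54 56 53 46 36 34 32 44 56 64 61 54 52 47 45 43 44 47 51]
257 [60 53 55 48 44 39 36 34 40 48 49 51 53 49 42 51 49 56 57 69]
258 [53 50 56 50 47 38 45 45 38 40 42 52 52 
[... 1307 characters left out ...]
 77 57 44 43 42 43 53 71 86 94 98 96 98 95 98]
276 [ 98  98  97  92  92  76  57  40  42  45  44  50  70  86  94  97 100 101
  95  97]
277 [96 96 98 94 90 80 62 46 42 38 46 63 77 87 96 97 99 95 97 98]
278 [ 96  97  97  96  95  87  75  60  51  52  56  75  89  94  98  96  96 103
 100 100]
279 [100  98  98  96  94  93  91  79  68  64  73  87  92  96  96  98  98  99
  99  98]
280 [98 98 97 98 94 96 96 90 81 80 86 90 96 95 98 94 98 98 95 97]
281 [ 95  95  98  96  99  97  97  96  91  90  92  97  95  93  97  92  98  99
  99 100]
282 [ 95  97  99  97  95  96  99  97  98  94  96  97  96  96  98  99 100  96
  96  97]
283 [ 98  98  99  95  99  99  99  97  97  96  97  96  97  97  94  98  93  97
 100  95]
```

```bash
cat >> h.py <<'E'
def phase(P,A,n):
    a=np.arctan2(P[:,1]-A[1],P[:,0]-A[0]);return np.degrees(np.angle(np.exp(1j*n*a).mean())/n)
def ang(p,A): return np.degrees(np.arctan2(p[1]-A[1],p[0]-A[0]))
E
python3 - <<'E'
from h import *
d=np.load("top0.npy");im=cv2.imread("pics/top0.png")
pegs,sp,cone=measure(d,im)
A=np.array([.5440,-.0682])
print("pegs",phase(pegs,A,6),[ang(p,A).round(1) for p in pegs]);print("sp",[(ang(p,A).round(1),np.hypot(*(p-A)).round(4)) for p in [*sp,cone]],phase(np.r_[sp,[cone]],A,4))
g=cv2.cvtColor(im,cv2.COLOR_BGR2GRAY).astype(float)
pts=[]
for v in range(262,277):
    w=np.clip(98-g[v,298:318],0,None);w[w<8]=0;u=(w*np.arange(298,318)).sum()/w.sum();pts.append((u,v))
P=atz("top",pts,.006)
k,b=np.polyfit(P[:,0],P[:,1],1)
print(P[[0,-1]],"line dir",180+np.degrees(np.arctan(k)),"y at axis",k*A[0]+b,"angles from A",ang(P[0],A),ang(P[7],A),ang(P[-1],A))
print(atz("top",[[307,279.]],.006))
dd=d[255:285,295:320]
c=cloud("top",d);print([ (v,c[v,306].round(3)) for v in range(272,284,2)])
E
```

```text
pegs 4.608803455482749 [np.float64(4.5), np.float64(-55.4), np.float64(64.6), np.float64(-115.3), np.float64(124.6), np.float64(-175.4)]
sp [(np.float64(-40.2), np.float64(0.0602)), (np.float64(-130.5), np.float64(0.0597)), (np.float64(139.1), np.float64(0.0594)), (np.float64(49.8), np.float64(0.059))] -40.47608023181117
[[ 0.41768815 -0.07464705  0.006     ]
 [ 0.37996104 -0.07732185  0.006     ]] line dir 184.37309899418463 y at axis -0.06468040748447909 angles from A -177.07811724570388 -176.98952881250358 -176.81718536384628
[[ 0.37192802 -0.07792407  0.006     ]]
[(272, array([ 0.391, -0.076,  0.003])), (274, array([ 0.385, -0.075,  0.009])), (276, array([ 0.38 , -0.075,  0.006])), (278, array([ 0.375, -0.075,  0.005])), (280, array([ 0.369, -0.075,  0.004])), (282, array([ 0.364, -0.075,  0.004]))]
```

```bash
python3 - <<'E'
from h import *
from scipy.spatial.transform import Rotation as R
s=robot.get_state();M=R.from_rotvec(s["tool_rot"]).as_matrix();print(M.round(3))
i=eyes.camera_info("wrist");print(i)
A=np.array([.544,-.0682])
for th in [124.6]:
  t=np.radians(th);r=np.array([np.cos(t),np.sin(t)]);tg=np.array([-r[1],r[0]])
  for back in (.045,.0175,.021): print(th,back,A+r*.115-tg*back)
E
```

```text
[[-0.     0.972  0.235]
 [ 0.002  0.235 -0.972]
 [-1.     0.    -0.002]]
{'intrinsics': array([[293.91796175,   0.        , 277.74074743],
       [  0.        , 293.91796175, 213.68737014],
       [  0.        ,   0.        ,   1.        ]]), 'T_tool_cam': array([[ 3.81675792e-07,  2.84382241e-01, -9.58710979e-01,
        -1.42565395e-01],
       [-1.48876926e-04,  9.58710968e-01,  2.84382238e-01,
         7.16416981e-02],
       [ 9.99999989e-01,  1.42621402e-04,  4.27038706e-05,
        -1.08173984e-04],
       [ 0.00000000e+00,  0.00000000e+00,  0.00000000e+00,
         1.00000000e+00]])}
124.6 0.045 [0.51573911 0.05201365]
124.6 0.0175 [0.49310286 0.03639795]
124.6 0.021 [0.49598383 0.0383854 ]
```

>>> servo_tool(xyz=[[0.04,0.054,0],[0.08,0.107,0],[0.12,0.161,0],[0.16,0.215,0],[0.2,0.269,0],[0.24,0.322,0],[0.28,0.376,0],[0.32,0.43,0],[0.36,0.483,0],[0.399,0.537,0],[0.399,0.537,0],[0.399,0.537,0],[0.399,0.537,0],[0.399,0.537,0]], angular=[[0,0,0.037],[0,0,0.073],[0,0,0.11],[0,0,0.147],[0,0,0.183],[0,0,0.22],[0,0,0.257],[0,0,0.293],[0,0,0.33],[0,0,0.3665],[0,0,0.3665],[0,0,0.3665],[0,0,0.3665],[0,0,0.3665]], jaw=[-1,-1,-1,-1,-1,-1,-1,-1,-1,-1,-1,-1,-1,-1], force=20)

```text
time_s: 1.85
ee_pos: [0.5156, 0.0499, 0.2313]
tool_rot: [0.755, 1.436, -0.756]
force: [-0.1, -0.7, 0.1]
opening: -0.0
```

```bash
cat >> h.py <<'E'
from scipy.spatial.transform import Rotation as R
E
python3 - <<'E'
from h import *
s=robot.get_state();M=R.from_rotvec(s["tool_rot"]).as_matrix();print(s["ee_pos"].round(4),s["joint_pos"].round(3),"y ang",np.degrees(np.arctan2(M[1,1],M[0,1])),M[:,0].round(3))
p,d=eyes.grab_frame("wrist");cv2.imwrite("pics/w1.png",cv2.convertScaleAbs(p[:,:,::-1],alpha=1.6))
E
```

```text
[0.5156 0.0499 0.2313] [ 0.097  0.277  0.053  1.348 -0.     2.636] y ang 34.474009389416665 [-0.001 -0.    -1.   ]
```

View pics/w1.png

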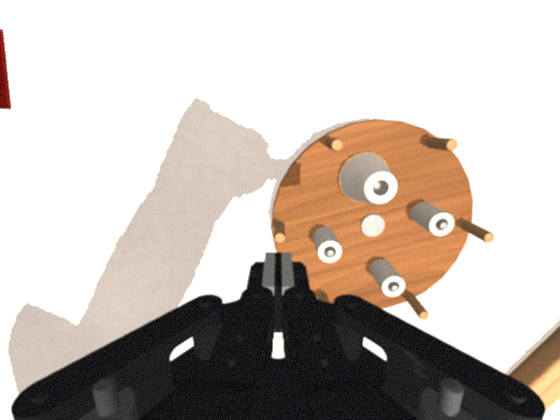

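```bash
python3 - <<'E'
from h import *
p,d=eyes.grab_frame("wrist")
i=eyes.camera_info("wrist");K=i["intrinsics"];T=i["T_tool_cam"]
v,u=np.mgrid[:420,:560];D=d
P=np.stack([(u-K[0,2])/K[0,0]*D,-(v-K[1,2])/K[1,1]*D,-D],-1)@T[:3,:3].T+T[:3,3]
for uv in [(278,258),(265,280),(255,268),(300,280),(320,330),(350,300),(380,310),(450,390),(500,385),(530,400),(240,300),(215,300)]:
    print(uv,D[uv[1],uv[0]],P[uv[1],uv[0]].round(3))
m=(D>0)&(D<.2);Q=P[m]
for x0 in np.arange(-.12,.01,.01):
    q=Q[(Q[:,0]>=x0)&(Q[:,0]<x0+.01)]
    if len(q)>5: print(x0.round(2),len(q),"y",q[:,1].min().round(3),q[:,1].max().round(3),"z",q[:,2].min().round(3),q[:,2].max().round(3))
E
```

```text
(278, 258) 0.14258337 [-0.012  0.011 -0.   ]
(265, 280) 0.12364948 [-0.032  0.01  -0.006]
(255, 268) 0.14165466 [-0.014  0.006 -0.011]
(300, 280) 0.13075832 [-0.026  0.006  0.009]
(320, 330) 0.08416983 [-0.071  0.016  0.012]
(350, 300) 0.10359153 [-0.052  0.013  0.025]
(380, 310) 0.10196936 [-0.054  0.011  0.035]
(450, 390) 0.0704273 [-0.087  0.011  0.041]
(500, 385) 0.070487104 [-0.087  0.012  0.053]
(530, 400) 0.06731854 [-0.09   0.012  0.057]
(240, 300) 0.10769517 [-0.048  0.011 -0.014]
(215, 300) 0.10901546 [-0.047  0.01  -0.024]
-0.11 187 y 0.018 0.021 z -0.02 0.018
-0.1 8283 y 0.006 0.02 z -0.062 0.061
-0.09 14919 y -0.004 0.018 z -0.063 0.062
-0.08 10482 y -0.01 0.017 z -0.058 0.057
-0.07 5105 y -0.01 0.017 z -0.049 0.048
-0.06 5768 y -0.012 0.013 z -0.043 0.04
-0.05 1999 y -0.013 0.013 z -0.033 0.032
-0.04 799 y -0.012 0.011 z -0.014 0.013
-0.03 638 y 0.005 0.011 z -0.014 0.013
-0.02 526 y 0.005 0.011 z -0.014 0.013
-0.01 206 y 0.006 0.011 z -0.013 0.012
```

>>> servo_tool(xyz=[[0,0.002,-0.03],[0,0.002,-0.06],[0,0.002,-0.09],[0,0.002,-0.12],[0,0.002,-0.15],[0,0.002,-0.17],[0,0.002,-0.181],[0,0.002,-0.181],[0,0.002,-0.181]], angular=[[0,0,0],[0,0,0],[0,0,0],[0,0,0],[0,0,0],[0,0,0],[0,0,0],[0,0,0],[0,0,0]], jaw=[-1,-1,-1,-1,-1,-1,-1,-1,-1])

```text
time_s: 3.08
ee_pos: [0.5171, 0.0528, 0.0513]
tool_rot: [0.755, 1.434, -0.754]
force: [-0.1, -0.3, 0.3]
opening: -0.0004
```

```bash
python3 - <<'E'
from h import *
s=robot.get_state();M=R.from_rotvec(s["tool_rot"]).as_matrix();print(s["ee_pos"].round(4),s["joint_pos"].round(3),"y ang",np.degrees(np.arctan2(M[1,1],M[0,1])),s["force"].round(2))
p,d=eyes.grab_frame("scene");cv2.imwrite("pics/s2.png",cv2.resize(p[130:330,150:420,::-1],None,fx=2.9,fy=2.9))
A=np.array([.544,-.0682])
def pos(th,back=.017,r=.115):
  t=np.radians(th);e=np.array([np.cos(t),np.sin(t)]);return A+e*r-np.array([-e[1],e[0]])*back
e=s["ee_pos"][:2]
# command base: assume commanded = (.516,.052)
base=np.array([.5157,.052])
for th in np.arange(124.6,262,4): print(th,(pos(th)-base).round(4),round(np.radians(th-124.6),3))
E
```

```text
[0.5171 0.0528 0.0513] [ 0.102  0.428 -0.231  0.91   0.     2.641] y ang 34.54392717958957 [-0.1  -0.3   0.25]
124.6 [-0.023  -0.0159] 0.0
128.6 [-0.0302 -0.0197] 0.07
132.6 [-0.037 -0.024] 0.14
136.6 [-0.0436 -0.0288] 0.209
140.6 [-0.0498 -0.0341] 0.279
144.6 [-0.0556 -0.0397] 0.349
148.6 [-0.061  -0.0458] 0.419
152.6 [-0.066  -0.0522] 0.489
156.6 [-0.0705 -0.0589] 0.559
160.6 [-0.0745 -0.066 ] 0.628
164.6 [-0.0781 -0.0733] 0.698
168.6 [-0.0811 -0.0808] 0.768
172.6 [-0.0836 -0.0885] 0.838
176.6 [-0.0855 -0.0964] 0.908
180.6 [-0.0869 -0.1044] 0.977
184.6 [-0.0877 -0.1125] 1.047
188.6 [-0.0879 -0.1206] 1.117
192.6 [-0.0876 -0.1287] 1.187
196.6 [-0.0868 -0.1368] 1.257
200.6 [-0.0853 -0.1447] 1.326
204.6 [-0.0833 -0.1526] 1.396
208.6 [-0.0808 -0.1603] 1.466
212.6 [-0.0777 -0.1678] 1.536
216.6 [-0.0742 -0.1751] 1.606
220.6 [-0.0701 -0.1821] 1.676
224.6 [-0.0655 -0.1888] 1.745
228.6 [-0.0605 -0.1952] 1.815
232.6 [-0.0551 -0.2012] 1.885
236.6 [-0.0492 -0.2068] 1.955
240.6 [-0.043 -0.212] 2.025
244.6 [-0.0364 -0.2168] 2.094
248.6 [-0.0295 -0.2211] 2.164
252.6 [-0.0223 -0.2249] 2.234
256.6 [-0.0149 -0.2281] 2.304
260.6 [-0.0073 -0.2309] 2.374
```

View pics/s2.png

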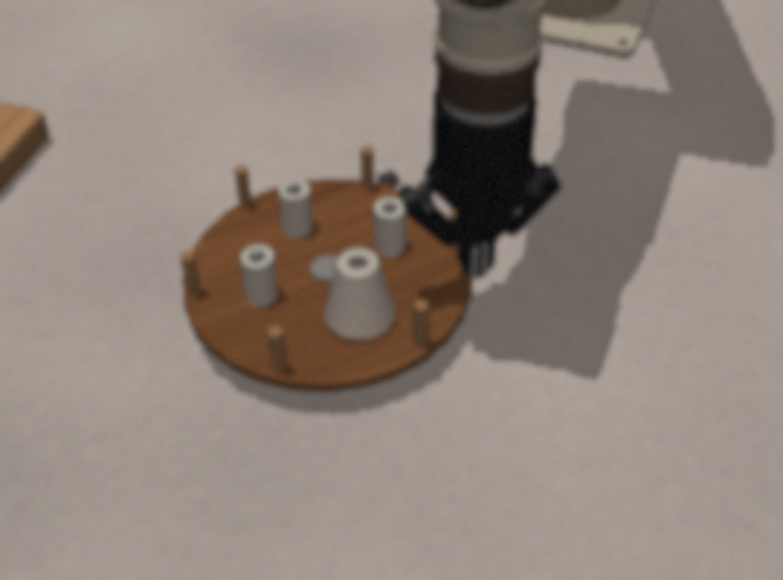

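>>> servo_tool(xyz=[[-0.008,-0.005,0],[-0.016,-0.011,0],[-0.023,-0.016,0],[-0.0266,-0.0178,0],[-0.0302,-0.0197,0],[-0.037,-0.024,0],[-0.0436,-0.0288,0],[-0.0498,-0.0341,0],[-0.0556,-0.0397,0],[-0.061,-0.0458,0],[-0.066,-0.0522,0],[-0.0705,-0.0589,0],[-0.0745,-0.066,0],[-0.0781,-0.0733,0],[-0.0811,-0.0808,0],[-0.0836,-0.0885,0],[-0.0855,-0.0964,0],[-0.0869,-0.1044,0],[-0.0874,-0.1085,0],[-0.0874,-0.1085,0]], angular=[[0,0,0],[0,0,0],[0,0,0],[0,0,0.035],[0,0,0.07],[0,0,0.14],[0,0,0.209],[0,0,0.279],[0,0,0.349],[0,0,0.419],[0,0,0.489],[0,0,0.559],[0,0,0.628],[0,0,0.698],[0,0,0.768],[0,0,0.838],[0,0,0.908],[0,0,0.977],[0,0,1.012],[0,0,1.012]], jaw=[-1,-1,-1,-1,-1,-1,-1,-1,-1,-1,-1,-1,-1,-1,-1,-1,-1,-1,-1,-1])

```text
time_s: 5.62
ee_pos: [0.4285, -0.0559, 0.0504]
tool_rot: [-0.034, 1.57, 0.034]
force: [-0.1, -0.2, 0.2]
opening: 0.0001
```

```bash
python3 - <<'E'
from h import *
s=robot.get_state();M=R.from_rotvec(s["tool_rot"]).as_matrix();print(s["time_s"],s["ee_pos"].round(4),s["joint_pos"].round(3),"y ang",np.degrees(np.arctan2(M[1,1],M[0,1])),s["force"].round(2))
p,d=eyes.grab_frame("scene");cv2.imwrite("pics/s3.png",cv2.resize(p[130:330,150:420,::-1],None,fx=2.9,fy=2.9))
p,d=eyes.grab_frame("top");pegs,sp,cone=measure(d,None)
A=np.array([.544,-.0682]);print("pegs",[ang(q,A).round(1) for q in pegs],phase(pegs,A,6),"sp",[ang(q,A).round(1) for q in sp],cone if cone is None else ang(cone,A))
e=s["ee_pos"][:2]-A;print("tool angle",ang(s["ee_pos"],A),np.hypot(*e))
E
```

```text
5.625 [ 0.4285 -0.0559  0.0504] [-0.13   0.284 -0.459  0.828 -0.     1.398] y ang 92.4783007598686 [-0.13 -0.23  0.17]
pegs [np.float64(2.8), np.float64(-56.8), np.float64(62.6), np.float64(122.8)] 2.8532289172032934 sp [np.float64(17.7), np.float64(-71.4)] 107.82525505100978
tool angle 173.92746199420105 0.11615882038912992
```

View pics/s3.png

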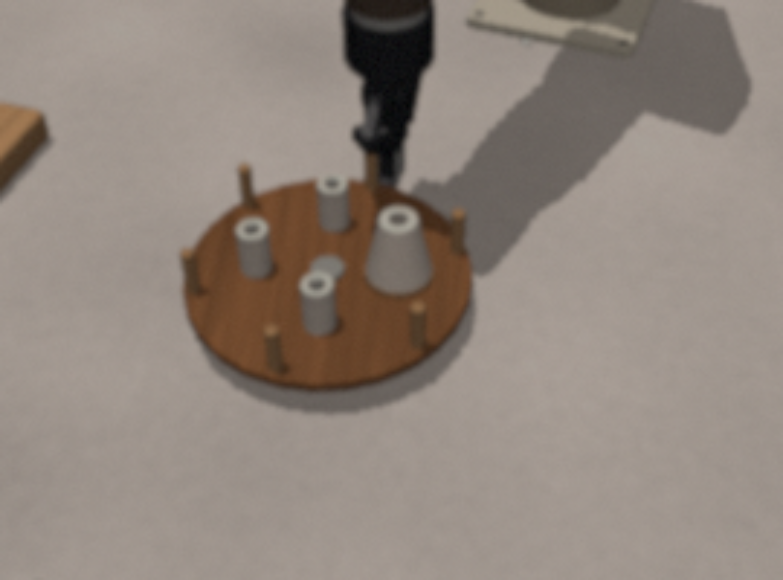

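>>> servo_tool(xyz=[[-0.0003,-0.004,0],[-0.0005,-0.0121,0],[-0.0002,-0.0202,0],[0.0006,-0.0283,0],[0.0021,-0.0362,0],[0.0041,-0.0441,0],[0.0066,-0.0518,0],[0.0097,-0.0593,0],[0.0132,-0.0666,0],[0.0173,-0.0736,0],[0.0219,-0.0803,0],[0.0269,-0.0867,0],[0.0323,-0.0927,0],[0.0382,-0.0983,0],[0.0444,-0.1035,0],[0.051,-0.1083,0],[0.0579,-0.1126,0],[0.0615,-0.1145,0],[0.0615,-0.1145,0]], angular=[[0,0,0.035],[0,0,0.105],[0,0,0.175],[0,0,0.245],[0,0,0.314],[0,0,0.384],[0,0,0.454],[0,0,0.524],[0,0,0.594],[0,0,0.664],[0,0,0.733],[0,0,0.803],[0,0,0.873],[0,0,0.943],[0,0,1.013],[0,0,1.082],[0,0,1.152],[0,0,1.187],[0,0,1.187]], jaw=[-1,-1,-1,-1,-1,-1,-1,-1,-1,-1,-1,-1,-1,-1,-1,-1,-1,-1,-1])

```text
time_s: 8.1
ee_pos: [0.4905, -0.1699, 0.0502]
tool_rot: [-0.955, 1.351, 0.955]
force: [-0.1, 0.8, -0.2]
opening: 0.0003
```

```bash
python3 - <<'E'
from h import *
s=robot.get_state();M=R.from_rotvec(s["tool_rot"]).as_matrix();print(s["time_s"],s["ee_pos"].round(4),s["joint_pos"].round(3),"y ang",np.degrees(np.arctan2(M[1,1],M[0,1])),s["force"].round(2))
p,d=eyes.grab_frame("scene");cv2.imwrite("pics/s4.png",cv2.resize(p[130:330,150:420,::-1],None,fx=2.9,fy=2.9))
p,d=eyes.grab_frame("top");cv2.imwrite("pics/t4.png",cv2.resize(cv2.convertScaleAbs(p[150:300,230:380,::-1],alpha=1.8),None,fx=3.9,fy=3.9));pegs,sp,cone=measure(d,None)
A=np.array([.544,-.0682]);print("pegs",[ang(q,A).round(1) for q in pegs],phase(pegs,A,6),"sp",[ang(q,A).round(1) for q in sp],cone if cone is None else ang(cone,A))
e=s["ee_pos"][:2]-A;print("tool angle",ang(s["ee_pos"],A),np.hypot(*e))
E
```

```text
8.1 [ 0.4905 -0.1699  0.0502] [-0.334  0.429 -0.232  0.909  0.     0.006] y ang 160.52690571345607 [-0.07  0.77 -0.16]
pegs [np.float64(10.1), np.float64(-49.9), np.float64(70.0), np.float64(130.0), np.float64(-170.0)] 10.024136293869853 sp [np.float64(-3.8), np.float64(84.6), np.float64(-94.4)] 174.86015317521145
tool angle -117.72056059049967 0.11492846824337842
```

View pics/t4.png

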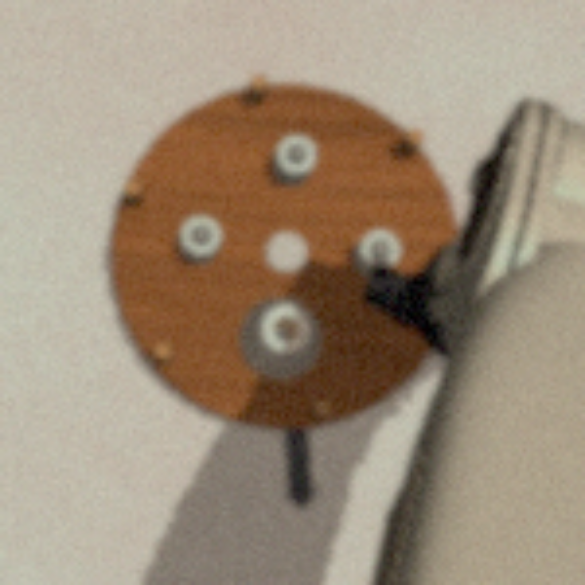

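>>> servo_tool(xyz=[[0.0036,-0.0018,0],[0.0073,-0.0035,0],[0.011,-0.005,0],[0.0129,-0.0057,0],[0.0129,-0.0057,0],[0.0129,-0.0057,0],[0.002,-0.004,0],[-0.008,-0.002,0],[-0.012,-0.001,0],[-0.012,-0.001,0.02],[-0.012,-0.001,0.06],[-0.012,-0.001,0.11],[-0.04,0.02,0.15],[-0.08,0.06,0.15],[-0.1,0.1,0.15],[-0.1,0.1,0.15],[-0.1,0.1,0.15]], angular=[[0,0,0.035],[0,0,0.07],[0,0,0.105],[0,0,0.122],[0,0,0.122],[0,0,0.122],[0,0,0.122],[0,0,0.122],[0,0,0.122],[0,0,0.122],[0,0,0.122],[0,0,0.122],[0,0,0.122],[0,0,0.122],[0,0,0.122],[0,0,0.122],[0,0,0.122]], jaw=[-1,-1,-1,-1,-1,-1,-1,-1,-1,-1,-1,-1,-1,-1,-1,-1,-1])

```text
time_s: 10.32
ee_pos: [0.3909, -0.0702, 0.2007]
tool_rot: [-1.049, 1.303, 1.047]
force: [0.7, -0.3, 0.6]
opening: 0.0002
```

```bash
python3 - <<'E'
from h import *
s=robot.get_state();M=R.from_rotvec(s["tool_rot"]).as_matrix();print(s["time_s"],s["ee_pos"].round(4),s["joint_pos"].round(3),"y ang",np.degrees(np.arctan2(M[1,1],M[0,1])),s["force"].round(2))
p,d=eyes.grab_frame("wrist");cv2.imwrite("pics/w5.png",cv2.convertScaleAbs(p[:,:,::-1],alpha=1.))
p,d=eyes.grab_frame("top");np.save("t5.npy",d);cv2.imwrite("pics/t5raw.png",p[:,:,::-1]);cv2.imwrite("pics/t5.png",cv2.resize(cv2.convertScaleAbs(p[150:300,230:380,::-1],alpha=1.8),None,fx=3.9,fy=3.9));pegs,sp,cone=measure(d,None)
A=np.array([.544,-.0682]);print("pegs",[ang(q,A).round(1) for q in pegs],phase(pegs,A,6),"sp",[ang(q,A).round(1) for q in sp],cone if cone is None else ang(cone,A))
E
```

```text
10.325 [ 0.3909 -0.0702  0.2007] [-0.178  0.054 -0.299  1.216 -0.     0.039] y ang 167.573573409843 [ 0.66 -0.25  0.63]
pegs [np.float64(17.1), np.float64(-42.6), np.float64(77.2), np.float64(-102.6), np.float64(137.3)] 17.267256337450245 sp [np.float64(2.4), np.float64(-86.7), np.float64(91.6), np.float64(173.9)] None
```

View pics/t5.png

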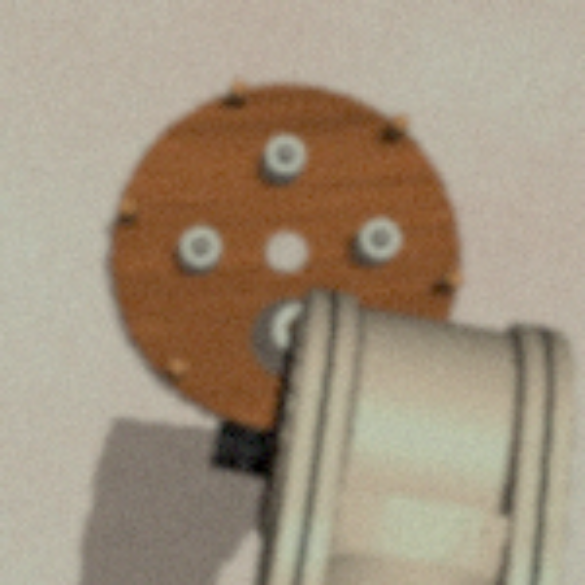

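View pics/w5.png

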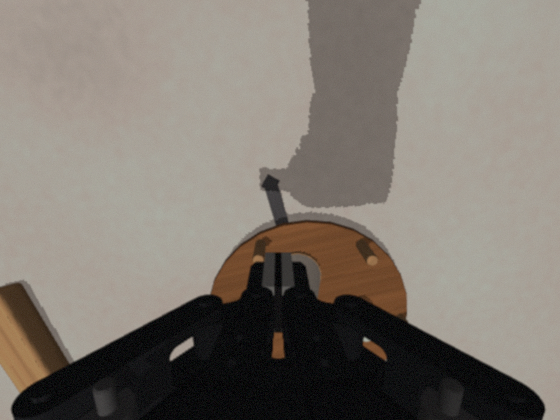

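>>> servo_tool(xyz=[[0.01,0,0.04],[0.03,-0.003,0.08],[0.07,-0.006,0.1],[0.11,-0.01,0.1],[0.15,-0.013,0.1],[0.16,-0.013,0.1],[0.16,-0.013,0.1],[0.16,-0.013,0.1]], angular=[[0,0,0],[0,0,0],[0,0,0],[0,0,0],[0,0,0],[0,0,0],[0,0,0],[0,0,0]], jaw=[-1,-1,-1,-1,-1,-1,-1,-1])

```text
time_s: 11.42
ee_pos: [0.5496, -0.0833, 0.3003]
tool_rot: [-1.047, 1.305, 1.048]
force: [-0.7, 0.7, 0.3]
opening: -0.0002
```

```bash
python3 - <<'E'
from h import *
s=robot.get_state();print(s["time_s"],s["ee_pos"].round(4))
p,d=eyes.grab_frame("wrist");np.savez("w6.npz",p=p,d=d,pos=s["ee_pos"],rot=s["tool_rot"]);cv2.imwrite("pics/w6.png",p[:,:,::-1])
E
```

```text
11.425 [ 0.5496 -0.0833  0.3003]
```

View pics/w6.png

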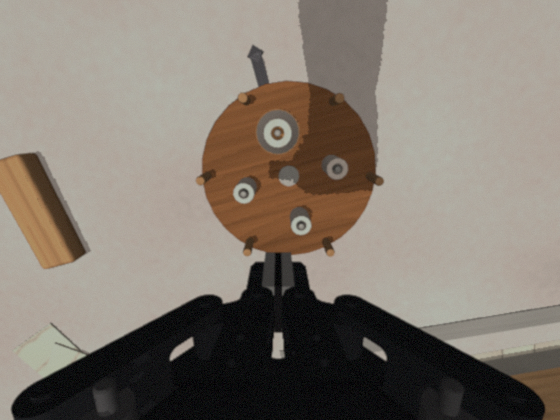

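```bash
python3 - <<'E'
import numpy as np,cv2
f=np.load("w6.npz");p=f["p"][:,:,::-1]
cv2.imwrite("pics/w6z.png",cv2.resize(cv2.convertScaleAbs(p[35:185,200:380],alpha=1.5),None,fx=4,fy=4,interpolation=cv2.INTER_CUBIC))
E
```

```text
(no output)
```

View pics/w6z.png

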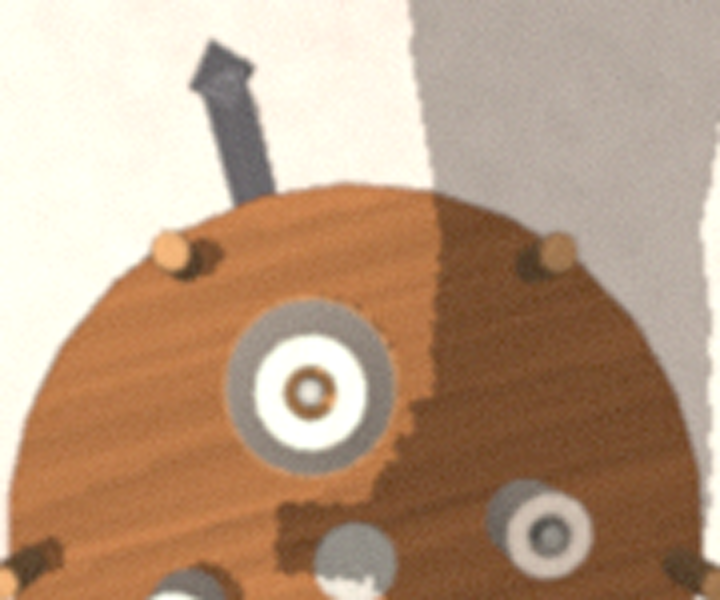

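```bash
cat >> h.py <<'E'
def wz(uv,z,pos,rot):
    i=eyes.camera_info("wrist");K=i["intrinsics"];T=i["T_tool_cam"];M=R.from_rotvec(rot).as_matrix()
    uv=np.atleast_2d(uv);r=np.c_[(uv[:,0]-K[0,2])/K[0,0],-(uv[:,1]-K[1,2])/K[1,1],-np.ones(len(uv))]@T[:3,:3].T@M.T
    o=M@T[:3,3]+pos;t=(z-o[2])/r[:,2];return o+r*t[:,None]
E
python3 - <<'E'
from h import *
f=np.load("w6.npz")
g=lambda l,z:wz(200*np.array([1,0])+np.array([0,35])+np.array(l,float)/4,z,f["pos"],f["rot"])
pt=g([(212,40),(226,105),(237,140),(253,193)],.006);cone=g([(311,387)],.036)[0];pin=g([(309,391)],.086)[0];cap=g([(355,562)],.037)[0]
pegs=wz([(242,98),(340,98.5),(200.5,180.5),(379.5,180.5),(246.5,251.5),(330.5,251.5)],.081,f["pos"],f["rot"])
sp=wz([(243.5,193.5),(301.2,225.8),(337.2,169)],.082,f["pos"],f["rot"])
print("pegs",pegs.round(4))
A=pegs.mean(0)[:2];print("A",A,"cap",cap,"r",np.hypot(*(pegs[:,:2]-A).T).round(4))
print("ptr",pt.round(4),"slope",180+np.degrees(np.arctan(np.polyfit(pt[:,0],pt[:,1],1)[0])))
for B in (A,cap[:2],sum(x[:2] for x in (*sp,pin))/4):
    print(B.round(4),"tip",ang(pt[0],B)%360,np.hypot(*(pt[0,:2]-B)),"mid",[ang(q,B)%360 for q in pt[1:]],"cone",ang(cone,B)%360,"pin",ang(pin,B)%360,"pins4",phase(np.r_[sp,[pin]],B,4),"pegs",phase(pegs,B,6))
E
```

```text
pegs [[ 0.4389 -0.1011  0.081 ]
 [ 0.4638  0.0089  0.081 ]
 [ 0.5206 -0.1754  0.081 ]
 [ 0.5688  0.0419  0.081 ]
 [ 0.6259 -0.1432  0.081 ]
 [ 0.6503 -0.0335  0.081 ]]
A [ 0.54471832 -0.06708031] cap [ 0.54562211 -0.06693495  0.037     ] r [0.1111 0.1109 0.111  0.1116 0.1113 0.1108]
ptr [[ 0.3707 -0.0773  0.006 ]
 [ 0.3906 -0.0774  0.006 ]
 [ 0.4018 -0.0763  0.006 ]
 [ 0.419  -0.0748  0.006 ]] slope 183.05212673373217
[ 0.5447 -0.0671] tip 183.37317788882132 0.17432088746312935 mid [np.float64(183.8353714490887), np.float64(183.69543388874743), np.float64(183.52862068904273)] cone 182.026482895567 pin 182.64386426892713 pins4 2.3761056502190154 pegs 17.34632981385432
[ 0.5456 -0.0669] tip 183.40323558770598 0.17523168971068365 mid [np.float64(183.86655728157746), np.float64(183.72993833177188), np.float64(183.5690322783945)] cone 182.13388653781578 pin 182.7419145325468 pins4 2.376018747497727 pegs 17.346109512281817
[ 0.5455 -0.0673] tip 183.29021238080296 0.1750865554976802 mid [np.float64(183.73952402172543), np.float64(183.5928415032922), np.float64(183.41301891294256)] cone 181.80277653806468 pin 182.41242571024517 pins4 2.376100492676147 pegs 17.34600448969173
```

>>> servo_tool(xyz=[[-0.03,-0.035,0],[-0.06,-0.07,0],[-0.072,-0.088,-0.04],[-0.072,-0.088,-0.09],[-0.072,-0.088,-0.14],[-0.072,-0.088,-0.18],[-0.072,-0.088,-0.22],[-0.072,-0.088,-0.25],[-0.072,-0.088,-0.25],[-0.065,-0.089,-0.25],[-0.056,-0.091,-0.25],[-0.05,-0.092,-0.25],[-0.0471,-0.0927,-0.25],[-0.0458,-0.093,-0.25],[-0.0446,-0.0932,-0.25],[-0.0446,-0.0932,-0.25],[-0.0446,-0.0932,-0.25],[-0.0446,-0.0932,-0.25]], angular=[[0,0,0],[0,0,0],[0,0,0],[0,0,0],[0,0,0],[0,0,0],[0,0,0],[0,0,0],[0,0,0],[0,0,0],[0,0,0],[0,0,0],[0,0,0],[0,0,0.01],[0,0,0.02],[0,0,0.02],[0,0,0.02],[0,0,0.02]], jaw=[-1,-1,-1,-1,-1,-1,-1,-1,-1,-1,-1,-1,-1,-1,-1,-1,-1,-1])

```text
time_s: 13.72
ee_pos: [0.5055, -0.1762, 0.0502]
tool_rot: [-1.062, 1.296, 1.063]
force: [-0.8, -0.4, -0.5]
opening: -0.0
```

```bash
python3 - <<'E'
from h import *
s=robot.get_state();print(s["time_s"],s["ee_pos"].round(4),s["force"].round(2))
p,d=eyes.grab_frame("top");pegs,sp,cone=measure(d,None)
A=np.array([.544,-.0682]);print("pegs",[ang(q,A).round(1) for q in pegs],phase(pegs,A,6),"sp",[ang(q,A).round(1) for q in sp],cone if cone is None else ang(cone,A))
E
```

```text
13.725 [ 0.5055 -0.1762  0.0502] [-0.8  -0.44 -0.5 ]
pegs [np.float64(17.9), np.float64(-41.7), np.float64(78.2), np.float64(-118.3), np.float64(137.9), np.float64(-161.8)] 16.191116600674334 sp [np.float64(3.7), np.float64(-86.5), np.float64(92.9)] -176.4500398396946
```

>>> servo_tool(xyz=[[-0.01,0.002,0],[-0.02,0.004,0],[-0.027,0.005,0],[-0.027,0.005,0.02],[-0.027,0.005,0.06],[-0.027,0.005,0.11],[-0.027,0.005,0.16],[-0.02,0.02,0.21],[0.01,0.06,0.25],[0.0446,0.0932,0.25],[0.0446,0.0932,0.25],[0.0446,0.0932,0.25],[0.0446,0.0932,0.25]], angular=[[0,0,0],[0,0,0],[0,0,0],[0,0,0],[0,0,0],[0,0,0],[0,0,0],[0,0,0],[0,0,0],[0,0,0],[0,0,0],[0,0,0],[0,0,0]], jaw=[-1,-1,-1,-1,-1,-1,-1,-1,-1,-1,-1,-1,-1])

```text
time_s: 15.4
ee_pos: [0.5494, -0.0838, 0.3]
tool_rot: [-1.061, 1.297, 1.062]
force: [0.1, 0.6, 0.7]
opening: -0.0
```

```bash
python3 - <<'E'
from h import *
s=robot.get_state();print(s["time_s"],s["ee_pos"].round(4))
p,d=eyes.grab_frame("wrist");np.savez("w7.npz",p=p,d=d,pos=s["ee_pos"],rot=s["tool_rot"]);p=p[:,:,::-1]
cv2.imwrite("pics/w7z.png",cv2.resize(cv2.convertScaleAbs(p[35:185,200:380],alpha=1.5),None,fx=4,fy=4,interpolation=cv2.INTER_CUBIC))
p,d=eyes.grab_frame("scene");cv2.imwrite("pics/s7.png",p[:,:,::-1])
E
```

```text
15.4 [ 0.5494 -0.0838  0.3   ]
```

View pics/w7z.png

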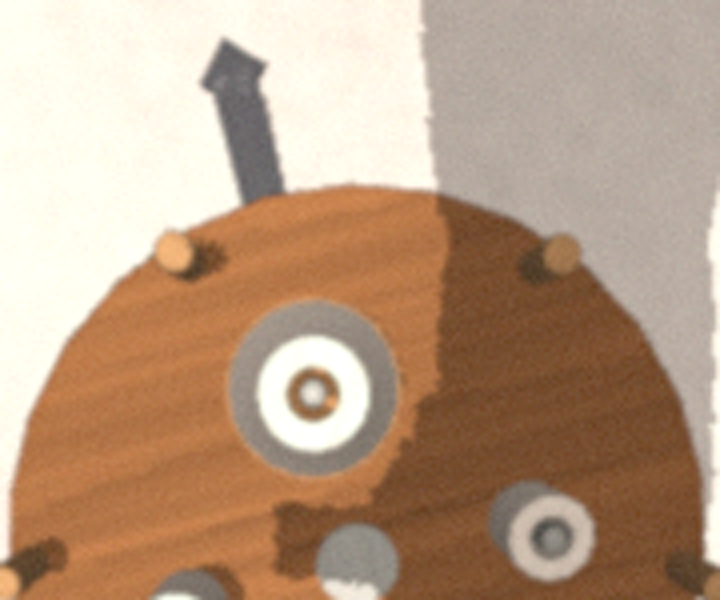

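View pics/s7.png

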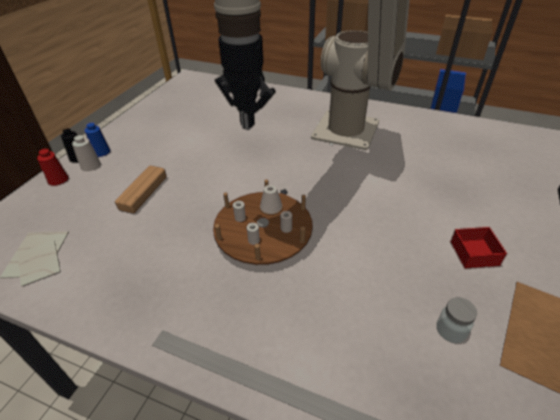

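```bash
python3 - <<'E'
from h import *
f=np.load("w7.npz")
g=lambda l,z:wz(np.array([200,35])+np.array(l,float)/4,z,f["pos"],f["rot"])
pt=g([(224,38),(237,105),(247,140),(264,191)],.006);cone=g([(313,388)],.036)[0];pin=g([(313,392)],.086)[0];cap=g([(357,563)],.037)[0]
pegs=g([(174,251),(562,254)],.081)
for B in (np.array([.5447,-.0671]),cap[:2]): print(B,[ang(q,B)%360 for q in pt],"cone",ang(cone,B)%360,"pin",ang(pin,B)%360,"pegs-15",[ang(q,B)%60-15 for q in pegs])
p,d=eyes.grab_frame("top");pg,sp,c=measure(d,None);A=np.array([.544,-.0682])
print("top pegs",[(ang(q,A)%60).round(2) for q in pg],"cone",c if c is None else ang(c,A)%360)
E
```

```text
[ 0.5447 -0.0671] [np.float64(183.34349513154734), np.float64(183.82059679208268), np.float64(183.71169822578855), np.float64(183.14959453816806)] cone 183.10977003632902 pin 183.24320469499216 pegs-15 [np.float64(3.2631459746588973), np.float64(3.061218688873737)]
[ 0.54551755 -0.0668924 ] [np.float64(183.39568422071835), np.float64(183.87709088590395), np.float64(183.77320679695185), np.float64(183.22290611909105)] cone 183.26423532539036 pin 183.39600059743518 pegs-15 [np.float64(3.232916830076846), np.float64(3.420809654409595)]
top pegs [np.float64(18.3), np.float64(18.35), np.float64(18.13)] cone None
```

Cone and pointer agree to about half a degree or better. The gripper is clear of everything and the carousel is at rest, so I'm handing in.

```bash
python3 -c "
from workcell import order
print(order.sign_off())"
```

```text
the job is handed in; nothing more can be done
None
```

The broad thread cone now stands at the front in line with the steel pointer, and I handed the job in at about 15.5 s of the 58 s allowed.

**What I did:** I pushed one rim peg with the side of the shut fingers and turned the carousel about 133.7° counter-clockwise. After a first measurement I gave it a final nudge of about 1°. I then backed off, lifted clear and left the gripper about 0.3 m above the bench.

**Alignment:** The last wrist view puts the cone's foot at 183.1–183.3° and its pin at 183.2–183.4°. The pointer reads 183.1–183.9° in the same view (tip 183.3–183.4°), so the error is roughly half a degree or less.

**Disagreements:**
- The very first top-view estimate of the pointer was looser, at 183.0–184.4°.
- In the last top view the arm hid the cone, so that camera could only confirm the turn from the pegs, at about 183.3°.

**Other objects:** The last scene picture shows the cone and all three spools upright on their pins. The pin box, clapper and jar look unmoved by eye; I did not measure their positions. Every tool-force reading I took, at the end of each move, was about 1 N or less.

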